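# Push the drill vise home in its locating corner

## Robot

A 7-joint arm with a two-finger parallel gripper is mounted at the origin on the work surface. World frame = base frame: x ahead of the robot, y to its left, z up, the work surface at z = 0. Lengths are in m, angles in rad, forces in N, time in s.
With the tool pointing down it reaches from about 0.425 to 0.925 m from the base axis. Payload 6.8 kg.
Tool frame: the origin (TCP) lies at the very end of the fingers, on their centre line; the grasp point (between the pads) lies 19 mm behind it (r.grip_point_offset is the distance from the TCP to the grasp point, in m); z points along the fingers, y is the line along which they close (so a half turn about z gives the same grasp; the last joint's range is limited). The gripper opens to 85 mm and grips with 20 to 120 N. Pads are 22 mm wide; open, the fingers measure 114 mm over their backs; the gripper's body (76 mm by 85 mm) begins 54 mm behind the grasp point. The pads swing forward as they close: fully open they stand 13 mm farther back than shut.
Start: joints at [1.187, 0.477, 0.022, 1.555, -0.011, 1.109, -0.083], TCP at [0.184, -0.65, 0.231] pointing down, gripper open.
Joint ranges: [-2.96, 2.96], [-0.34, 2.1], [-1.41, 1.46], [0.24, 2.44], [-1.37, 4.51], [0.17, 1.92], [-2.96, 2.96]. Speed limits (rad/s): [2.39, 2.39, 3.14, 3.14, 3.14, 3.14, 3.14].

## Interface

Orientations are given as a rotation vector (axis times angle).
In Python, from bench import status, eyes, r gives the robot as it stands.
- The arm moves only by the shell command python3 -m crank 'ROWS' [OPENING] [FORCE]. ROWS is JSON, a list of rows, each a list of 6 numbers: the shift along the tool's x, y, z normalised to -1 to 1, where 1 is 0.02 m, then the turn, a rotation vector about the tool's x, y, z normalised to -1 to 1, where 1 is 45 degrees. A call has 1 to 12 rows; each row shifts and turns the commanded pose from where the row before left it, along the tool's axes as they then stand; what a row does not reach is not made up. A row lasts 1/10 s, in which the tool goes at most 50 mm and 8.59 degrees, less where a joint would pass 70% of its speed; a pose out of reach is approached as far as the arm can. A call with a number of a shift or a turn outside -1 to 1 is refused whole. A call with a gripper value outside its range is refused whole. OPENING is the opening, from 0 (shut) to 1 (fully open), set as the call begins (- or left out, the last holds). The fingers move at their own pace and stop on an object; FORCE is the grip in N (left out, the last holds). Time passes only in rows, so rows that do not move let the fingers close. It gives the time, the measured TCP pose, the force, the opening and the grip force at its end, in the units of the state.
- status.get_obs(): the state, without advancing time (a new reading comes with each control period).
- eyes.grab_frame(name): name is "side" or "top" or "wrist"; returns a dict with "image" (384x512x3 uint8, red, green, blue), "depth" (384x512 float32, m along the optical axis (not along the pixel's ray), 0 where there is no reading), "fovy" (degrees; the focal length in pixels is half the picture's height over the tangent of half this angle, whatever the lens; pixels are square), "cx", "cy" (the principal point, pixels), "world_to_cam" (4x4, takes a point from world to camera coordinates). Camera axes: x right, y up, looking along -z (the intrinsics and any distortion apply to the point x, -y, -z); pixel columns grow to the right and rows downward; lengths in m; the calibration is good to about 2 mm. A picture is of the moment at which its call begins.
- r.hand_in(): hands the job in; it is judged then, once.
The state is a dict: "clock": time; "joints": joint angles; "qvel": joint speeds; "tau": joint torques, N m; "tcp_pos": TCP position; "orientation": TCP orientation; "contact_force": force on the tool from outside, world axes, zero at the start; "moment": the same for the moment, N m; "grip_width": finger opening in m; "gripper_force": force on a finger pad.
Only numpy, scipy, OpenCV 4.12 (cv2) and the standard library are available. Lean on these libraries where they do the work, as an engineer would, in place of code of your own. Each camera call takes 0.05 s, during which the arm holds its last target. There are 200 camera calls.

## Task

Push the loose drill vise over the bench until its long side lies flush along the aluminium fence, well short of the end stop; then push it along the fence until its nose is up against the end stop, so that it finally sits snug against both the fence and the stop. Push only: the vise stays flat on the bench and is never lifted or tipped. Leave the other things on the bench where they are.

Things in the scene. Friction and masses are not known exactly. Their poses are not given: they have to be found in the camera images.
- vise: Loose grey metal drill vise, 0.7-1 kg. Base 140 long (own x) x 90 wide (own y) x 22 mm high, upright sides; two jaws 84 mm wide, tops 54 mm up. Origin: centre of the underside, below the centre of mass within 10 mm. Own +x: to its nose, at the start within 0.4 rad of the robot's left. A screw knob sticks out at the -x end. Own -y side faces the fence.
- vise_nose (a point): Centre of the flat nose end of the vise's base (70 mm ahead of the vise's origin), 11 mm above the bench.
- vise_front_corner (a point): Corner of the vise's base at the nose end of its fence side (vise frame 70, -45, 11 mm).
- vise_rear_corner (a point): Corner of the vise's base at the knob end of its fence side (vise frame -70, -45, 11 mm).
- vise_knob (a point): Centre of the flat outer face of the vise's round steel knob, 28 mm in diameter, 34 mm above the bench (105 mm behind the vise's origin, so 35 mm past the base's end).
- fence: Fixed aluminium angle across the robot's front: upright wall 450 mm long, 12 thick, 25 high, with a 4 mm foot behind it. Origin: on the wall's robot-side face, at bench level. Own y runs along the face to the robot's left (face spans -270 to +180 mm); own x points away from the robot, square into the face: a vise touching it has its side at own x = 0.
- stop: Fixed steel block on the fence: 30 mm long along the fence, 30 high, standing out 58 mm from the fence's face towards the robot, black clamp screw on top. Origin: where its vise-facing (right-hand) end meets the fence's face, at bench level. Axes as the fence's: a vise touching it has its nose at own y = 0.
- spool: Bystander: blue and silver solder spool standing on its flange, 62 mm in diameter, 48 mm high; origin at the centre of its underside.
- flux: Bystander: small upright flux bottle, 34 mm in diameter, 75 mm high; origin at the centre of its underside.
- tape: Bystander: roll of black tape lying flat, 60 mm in diameter, 19 mm high; origin at the centre of its underside.
- driver: Bystander: screwdriver lying to the left of the work.
- cutters: Bystander: green-handled side cutters lying past the left end of the fence, about 150 mm long.
Not all that is in view belongs to the job. What is shaped like the stop but blue or purple is not meant.

How it is judged:
By the outcome, as a careful person would: the job done as asked, in the order asked, and still so for the second after the job is handed in, with the robot touching nothing.
It also fails if it takes over 51 s, if anything falls off the work surface, if the arm or the gripper's body presses on something with over 40 N, if the wrist force passes 120 N, or if a joint passes its speed limit or range.

## Working session

There is one attempt and no reset: what is moved stays moved. The work goes in short steps, Python scripts to look and compute and a shell command to move; the robot and the scene stay as the last step left them, time stands still between calls to the robot, and variables do not carry over. Pictures are saved under pics/ and viewed, at most 10 in all, crops included, and the job is handed in when it is done.

```bash
ls; mkdir -p pics
python3 - <<'E'
from bench import status,eyes,r
import cv2
o=status.get_obs();print(o)
for n in ["side","top"]:
    f=eyes.grab_frame(n);cv2.imwrite(f"pics/{n}0.png",cv2.cvtColor(f["image"],cv2.COLOR_RGB2BGR))
    print(n,f["fovy"],f["cx"],f["cy"],f["world_to_cam"].tolist(),[k for k in f])
E
```

```text
pics
{'clock': 0.0, 'joints': array([ 1.18689754,  0.47779844,  0.02234033,  1.5564993 , -0.01152993,
        1.10932254, -0.08311169]), 'qvel': array([ 1.59437105e-03,  4.17658784e-04, -1.83657320e-04, -2.68141999e-04,
       -7.25301384e-04, -8.99229901e-05, -1.29701229e-03]), 'tau': array([-2.19134258e-04, -5.96449256e+01,  1.60820883e+00, -2.81201720e+01,
        1.24727635e-02,  9.39546037e-03,  5.88094122e-05]), 'tcp_pos': array([ 0.18363306, -0.64889018,  0.23030666]), 'orientation': array([-3.10992552e+00, -4.31589018e-01,  5.89194193e-04]), 'contact_force': array([0.07888582, 0.35062523, 0.00220923]), 'moment': array([ 0.00221687,  0.04460571, -0.01213158]), 'gripper_force': 0.0, 'grip_width': 0.0855853960331451}
side 47.399149289245734 259.4966814846021 189.99517506792463 [[-0.9929894071869412, -0.11660971213056584, 0.019344566455570544, 0.5646918740125336], [0.08149749493689332, -0.5568665173883718, 0.8265941205517722, -0.10189458529230815], [-0.08561656109385887, 0.8223757394576843, 0.5624659524076892, -1.2110851433631675], [0.0, 0.0, 0.0, 1.0]] ['image', 'depth', 'fovy', 'cx', 'cy', 'world_to_cam']
top 56.29824114849697 252.9552525226496 196.73843348249494 [[0.017430508512806978, -0.9996110953722337, -0.021767760144500565, -0.007712285541645779], [0.981145359155879, 0.012909195379496094, 0.1928396662555075, -0.5883894441522286], [-0.19248366574820439, -0.02471863028926853, 0.9809888010251472, -0.8854208553010748], [0.0, 0.0, 0.0, 1.0]] ['image', 'depth', 'fovy', 'cx', 'cy', 'world_to_cam']
```

View pics/top0.png

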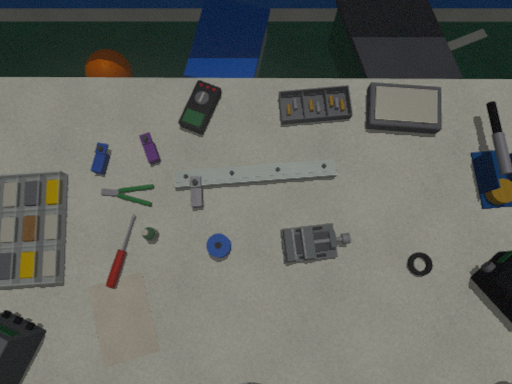

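View pics/side0.png

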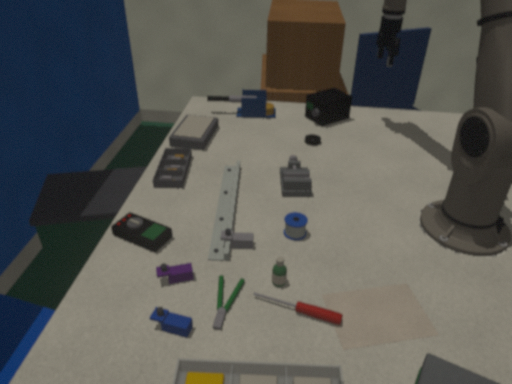

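Top view: the vise is at about (310,243) with its knob at (345,238) to the right. The fence runs (177,183)–(335,170). The grey block on it at (196,192) is the stop. The blue (101,158) and purple (150,148) lookalikes are off the fence, so they are not meant. The spool is at (219,246), flux at (150,234) and tape at (420,264). I'll confirm this in a crop and measure.

```bash
cat > h.py <<'E'
import numpy as np,cv2
from bench import status,eyes,r
def grab(n):
    f=eyes.grab_frame(n);f["f"]=192/np.tan(np.radians(f["fovy"]/2));return f
def ray(f,uv,z):
    uv=np.atleast_2d(uv).astype(float);T=f["world_to_cam"];R,t=T[:3,:3],T[:3,3]
    d=np.c_[(uv[:,0]-f["cx"])/f["f"],-(uv[:,1]-f["cy"])/f["f"],-np.ones(len(uv))]@R
    c=-R.T@t;return c+d*((z-c[2])/d[:,2])[:,None]
def cloud(f):
    v,u=np.mgrid[0:384,0:512];D=f["depth"].astype(float);T=f["world_to_cam"];R,t=T[:3,:3],T[:3,3]
    p=np.stack([(u-f["cx"])/f["f"]*D,-(v-f["cy"])/f["f"]*D,-D],-1)
    return (p-t)@R
def px(f,p):
    q=f["world_to_cam"]@np.r_[p,1];return f["cx"]+f["f"]*q[0]/-q[2],f["cy"]-f["f"]*q[1]/-q[2]
def save(f,name,box=None,k=1):
    im=cv2.cvtColor(f["image"],cv2.COLOR_RGB2BGR)
    if box: im=im[box[1]:box[3],box[0]:box[2]]
    cv2.imwrite("pics/"+name,cv2.resize(im,None,fx=k,fy=k,interpolation=cv2.INTER_CUBIC))
E
python3 - <<'E'
from h import *
f=grab("top");save(f,"crop1.png",(165,140,365,285),4)
P=cloud(f);
z=P[...,2];print("bench z",np.median(z[280:320,200:300]))
np.set_printoptions(precision=4,suppress=True)
# fence wall, vise blobs by height
m=((z>0.010)&(f["depth"]>0)).astype(np.uint8)
m[:140]=0
n,l,s,c=cv2.connectedComponentsWithStats(m)
for i in range(1,n):
    if s[i,4]>60: q=P[l==i];print(s[i],c[i],q.min(0),q.max(0),np.median(q[:,2]))
E
```

```text
bench z -1.3783042645127443e-05
[140 140  20  24 281] [149.8399 150.7117] [0.6903 0.2686 0.0106] [0.752  0.3196 0.0452] 0.029816092527754127
[ 473  140   39   64 1699] [495.0394 173.0541] [ 0.5871 -0.7014  0.0102] [ 0.7518 -0.6056  0.0888] 0.049995936294503524
[ 90 142  19  32 396] [ 99.4798 158.1869] [0.6585 0.4136 0.0103] [0.7429 0.457  0.0521] 0.03055324203538381
[   0  170   67  116 6179] [ 31.8849 226.5281] [0.3505 0.5083 0.01  ] [0.6595 0.7136 0.0495] 0.02379663994005676
[ 173  171  164   37 1179] [239.6522 182.6141] [ 0.566  -0.2249  0.01  ] [0.6699 0.2232 0.0526] 0.025328592550292267
[100 184  53  22 376] [127.9441 193.0133] [0.5702 0.2836 0.01  ] [0.6301 0.4292 0.0179] 0.013050483976037874
[106 214  29  74 457] [117.4661 261.6893] [0.3491 0.3283 0.0103] [0.5445 0.3863 0.0288] 0.02203568398801342
[ 280  223   70   40 1943] [310.3685 242.2136] [ 0.4217 -0.2494  0.0101] [ 0.5266 -0.0718  0.0572] 0.03771507410931942
[141 227  17  14 181] [149.2707 233.3149] [0.4736 0.2596 0.0101] [0.5073 0.2891 0.0803] 0.049576104563086976
[206 233  24  24 445] [217.3101 244.7011] [0.4333 0.0612 0.0434] [0.4929 0.1216 0.0532] 0.04801252774272357
[ 472  251   40   71 1641] [497.1846 280.5789] [ 0.2841 -0.6591  0.01  ] [ 0.4601 -0.5687  0.1039] 0.06560141538926595
[408 252  24  23 283] [419.6396 263.2686] [ 0.3969 -0.4665  0.0101] [ 0.4539 -0.4082  0.0236] 0.01864158350182737
[   0  310   44   74 2174] [ 15.8178 345.511 ] [0.1086 0.5387 0.0101] [0.2894 0.6501 0.1527] 0.07055935307163887
```

View pics/crop1.png

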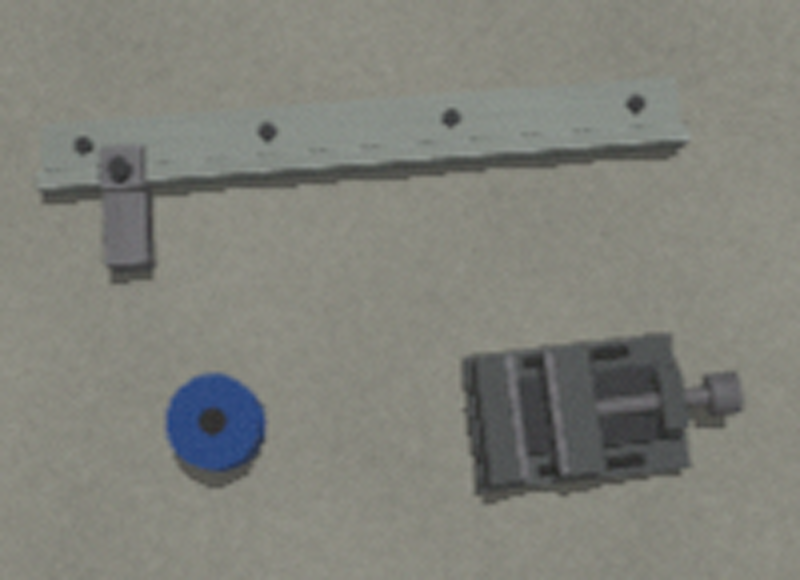

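The crop shows the grey stop with its black screw at crop (125,215), full-frame (196,194). It sits on the fence, and its vise-facing edge is at crop x≈150. The vise base corners are at crop (465,357), (670,335), (688,468) and (483,497). Next I fit these.

```bash
cat >> h.py <<'E'
np.set_printoptions(precision=4,suppress=True)
def fence(f):
    g=cv2.cvtColor(f["image"],cv2.COLOR_RGB2GRAY).astype(float)
    e=[]
    for u in range(210,332):
        v0=187-(u-175)*0.0712; lo=int(v0)-4
        d=-np.diff(g[lo:lo+10,u]);k=int(d.argmax())
        if 0<k<8:
            a,b,c=d[k-1:k+2];s=0.5*(a-c)/(a-2*b+c) if a-2*b+c else 0
            e.append((u,lo+k+.5+s))
    p=ray(f,e,0.025)[:,:2]
    vx,vy,x0,y0=cv2.fitLine(p.astype(np.float32),cv2.DIST_HUBER,0,1e-4,1e-4).ravel()
    if vy<0: vx,vy=-vx,-vy
    th=np.arctan2(-vx,vy) # fence y axis yaw rel. world y
    return np.array([x0,y0]),float(th),np.array([vx,vy])
def vise(f):
    P=cloud(f);m=np.zeros((384,512),bool);m[175:285,205:400]=1
    q=P[m&(P[...,2]>.018)&(P[...,2]<.026)];return q
E
python3 - <<'E'
from h import *
f=grab("top");p,th,a=fence(f);n=np.array([a[1],-a[0]]);print("fence pt",p,"yaw",th,"dir",a,"n",n)
P=cloud(f)
# stop: raised points near
m=np.zeros((384,512),bool);m[185:212,185:206]=1
q=P[m&(P[...,2]>.027)&(P[...,2]<.034)][:,:2]
fy=(q-p)@a;fx=(q-p)@n;k=(fx<-.012)
print("stop along",np.percentile(fy[k],[1,5,50,95,99]),"out",fx.min())
uv=[(165+148/4,140+195/4),(165+153/4,140+262/4)];w=ray(f,uv,.03)[:,:2];print("stop edge clicked",(w-p)@a,(w-p)@n)
uv=[(165+x/4,140+y/4) for x,y in[(465,357),(670,335),(688,468),(483,497)]]
w=ray(f,uv,.022)[:,:2];print("vise corners clicked",w,"sides",np.linalg.norm(w-np.roll(w,1,0),axis=1),"c",w.mean(0),"yaw",[np.arctan2(*(-(b-c)*[1,-1])) for b,c in((w[0],w[1]),(w[3],w[2]))])
Q=P[223:264,278:338].reshape(-1,3);Q=Q[(Q[:,2]>.016)&(Q[:,2]<.027)][:,:2]
print("rect",cv2.minAreaRect((Q*1000).astype(np.float32)))
w=ray(f,[(165+722/4,140+392/4)],.034);print("knob",w)
Q=P[225:250,336:352].reshape(-1,3);Q=Q[Q[:,2]>.02];print("knob pts",Q.min(0),Q.max(0),Q.mean(0))
print("vise corners in fence frame n",(ray(f,uv,.022)[:,:2]-p)@n,"a",(ray(f,uv,.022)[:,:2]-p)@a)
s=grab("side");print([px(s,np.r_[x,.022]) for x in ray(f,uv,.022)[:,:2]]); print(px(s,[*p,.025]),px(s,[*(p+.1*a),.025]))
save(s,"sidecrop.png",(190,140,350,260),5)
E
```

```text
fence pt [ 0.645 -0.061] yaw 0.0897953063249588 dir [-0.0897  0.996 ] n [0.996  0.0897]
stop along [0.208  0.209  0.2222 0.236  0.2375] out -0.05807374673188775
stop edge clicked [0.2041 0.2028] [-0.0126 -0.0591]
vise corners clicked [[ 0.5077 -0.075 ]
 [ 0.5245 -0.2118]
 [ 0.437  -0.2214]
 [ 0.4159 -0.087 ]] sides [0.0926 0.1378 0.0881 0.136 ] c [ 0.4713 -0.1488] yaw [np.float64(0.12222451251546093), np.float64(0.15530550667172624)]
rect ((474.2174987792969, -146.18128967285156), (89.88394927978516, 140.18777465820312), 7.390115261077881)
knob [[ 0.4861 -0.2424  0.034 ]]
knob pts [ 0.407  -0.2491  0.0269] [ 0.4988 -0.022   0.9819] [ 0.4842 -0.2327  0.0501]
vise corners in fence frame n [-0.138  -0.1335 -0.2216 -0.2305] a [-0.0017 -0.1395 -0.1411 -0.0054]
[(np.float64(282.87449279242105), np.float64(190.1766065720283)), (np.float64(280.76943781093235), np.float64(166.2394180137149)), (np.float64(307.9265745527514), np.float64(166.8046726755684)), (np.float64(313.8396879098913), np.float64(190.4444134338354))]
(np.float64(236.5921727585047), np.float64(188.2197882463529)) (np.float64(234.06805455359466), np.float64(208.25073026603042))
```

View pics/sidecrop.png

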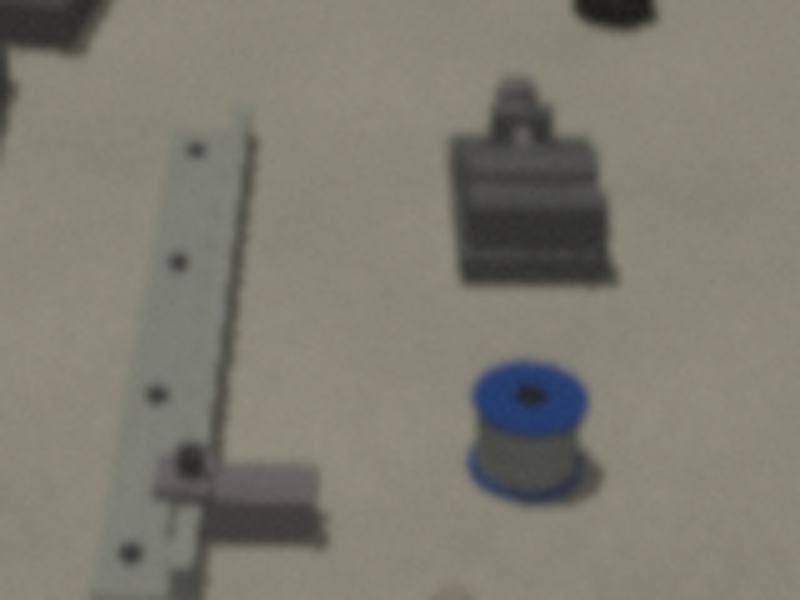

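The stop edge is about 0.205 m along from my fence reference point, and the vise nose is about 0.001 m along. The vise side is about 0.133 m from the fence face. I will align the tool with the fence (tool x into the fence, tool -y towards the stop) and go behind the vise.

```bash
cat >> h.py <<'E'
PF=np.array([.645,-.061]);TH=.0898;A=np.array([-np.sin(TH),np.cos(TH)]);N=np.array([np.cos(TH),np.sin(TH)])
def tool():
    o=status.get_obs();R,_=cv2.Rodrigues(np.array(o["orientation"]));t=o["tcp_pos"][:2]-PF;F=o["contact_force"]
    print("t %.2f n %.4f a %.4f z %.4f yawerr %.4f Fn %.1f Fa %.1f Fz %.1f w %.3f"%(o["clock"],t@N,t@A,o["tcp_pos"][2],np.arctan2(R[1,0],R[0,0])-TH,F[:2]@N,F[:2]@A,F[2],o["grip_width"]), "tilt",R[:2,2])
E
python3 -m crank '[[0,0,0,0,0,0.118],[0,0,0,0,0,0.118],[0.5,-1,0,0,0,0],[0.5,-1,0,0,0,0],[0.5,-1,0,0,0,0],[0.5,-1,0,0,0,0],[0.5,-1,0,0,0,0],[0.5,-1,0,0,0,0],[0.5,-1,0,0,0,0],[0.5,-1,0,0,0,0],[0.5,-1,0,0,0,0],[0.5,-1,0,0,0,0]]' 0.6 20
python3 -m crank '[[0.5,-1,0,0,0,0],[0.5,-1,0,0,0,0],[0.5,-1,0.3,0,0,0],[0.5,-1,0.3,0,0,0],[0.5,-1,0.3,0,0,0],[0.5,-1,0.3,0,0,0],[0.5,-1,0.3,0,0,0],[0.5,-1,0.3,0,0,0],[0.5,-1,0.3,0,0,0],[0.5,-1,0.3,0,0,0],[0,0,0,0,0,0],[0,0,0,0,0,0]]'
python3 -c "
from h import *
tool()"
```

```text
clock: 1.45
tcp_pos: [0.2656, -0.4404, 0.2313]
orientation: [3.138, 0.142, 0.0]
contact_force: [-0.5, 0.5, 1.0]
grip_width: 0.0513
gripper_force: 0.0
clock: 2.65
tcp_pos: [0.3469, -0.2331, 0.1834]
orientation: [3.138, 0.144, -0.0]
contact_force: [-0.2, 0.5, 0.6]
grip_width: 0.0516
gripper_force: 0.0
t 2.65 n -0.3124 a -0.1447 z 0.1834 yawerr 0.0016 Fn -0.2 Fa 0.5 Fz 0.6 w 0.052 tilt [-0.     -0.0002]
```

```bash
python3 -m crank '[[0.7,-1,0,0,0,0],[0.7,-1,0,0,0,0],[0.7,-1,0.5,0,0,0],[0.7,-0.75,1,0,0,0],[0,0,1,0,0,0],[0,0,1,0,0,0],[0,0,1,0,0,0],[0,0,1,0,0,0],[0,0,0,0,0,0],[0,0,0,0,0,0]]'
python3 -c "
from h import *
tool();f=grab('top');save(f,'t2.png',(230,170,380,300),4)"
```

```text
clock: 3.65
tcp_pos: [0.3958, -0.1542, 0.0736]
orientation: [3.138, 0.14, -0.001]
contact_force: [0.8, -0.5, 1.2]
grip_width: 0.0512
gripper_force: 0.0
t 3.65 n -0.2565 a -0.0704 z 0.0736 yawerr -0.0007 Fn 0.8 Fa -0.6 Fz 1.2 w 0.051 tilt [-0.0005 -0.0001]
```

View pics/t2.png

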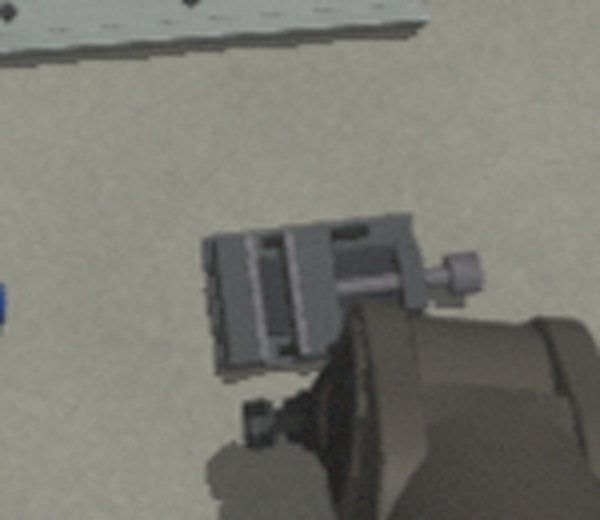

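The open fingers (near one at crop (260,420)) stand clear behind the vise's robot side. Next I descend and start to push.

```bash
python3 -m crank '[[0,0,1,0,0,0],[0,0,1,0,0,0],[0,0,0.7,0,0,0],[0,0,0.5,0,0,0],[0,0,0,0,0,0],[0.3,0,0,0,0,0],[0.3,0,0,0,0,0],[0.3,0,0,0,0,0],[0.3,0,0,0,0,0],[0.3,0,0,0,0,0]]'
python3 -c "
from h import *
tool()"
python3 -m crank '[[0.3,0,0,0,0,0],[0.3,0,0,0,0,0],[0.4,0,0,0,0,0],[0.4,0,0,0,0,0],[0.4,0,0,0,0,0],[0.4,0,0,0,0,0],[0.4,0,0,0,0,0],[0.4,0,0,0,0,0]]'
python3 -c "
from h import *
tool();f=grab('top');save(f,'t3.png',(170,150,370,290),4)"
```

```text
clock: 4.7
tcp_pos: [0.4237, -0.1503, 0.0091]
orientation: [-3.138, -0.142, 0.008]
contact_force: [-6.5, 0.3, 4.1]
grip_width: 0.0514
gripper_force: 3.0
t 4.70 n -0.2284 a -0.0691 z 0.0091 yawerr 0.0010 Fn -6.4 Fa 0.9 Fz 4.1 w 0.051 tilt [-0.0049  0.0002]
clock: 5.5
tcp_pos: [0.4832, -0.1455, 0.0089]
orientation: [-3.138, -0.141, 0.009]
contact_force: [-6.8, 0.2, 5.5]
grip_width: 0.0515
gripper_force: 3.3
t 5.50 n -0.1687 a -0.0696 z 0.0089 yawerr -0.0002 Fn -6.8 Fa 0.8 Fz 5.5 w 0.051 tilt [-0.0055 -0.0002]
```

View pics/t3.png

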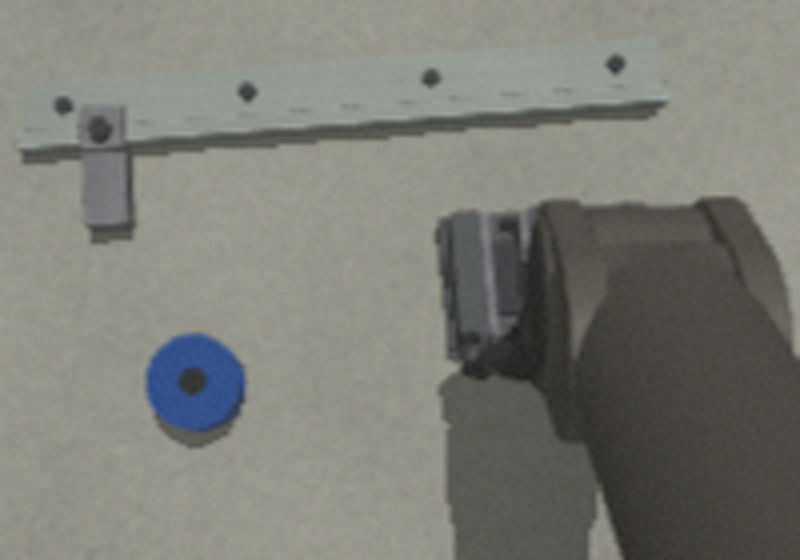

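The vise is moving squarely toward the fence, with its nose still well right of the stop (crop (440,290) against (130,190)). I continue.

```bash
python3 -m crank '[[0.4,0,0,0,0,0],[0.4,0,0,0,0,0],[0.4,0,0,0,0,0],[0.4,0,0,0,0,0],[0.4,0,0,0,0,0],[0.3,0,0,0,0,0],[0.2,0,0,0,0,0],[0.1,0,0,0,0,0],[0.1,0,0,0,0,0],[0.1,0,0,0,0,0]]'
python3 -c "
from h import *
tool()"
python3 -m crank '[[0.1,0,0,0,0,0],[0.1,0,0,0,0,0],[0.1,0,0,0,0,0]]'
python3 -c "
from h import *
tool()"
```

```text
clock: 6.55
tcp_pos: [0.5409, -0.1402, 0.0093]
orientation: [3.138, 0.142, -0.001]
contact_force: [-3.2, -0.4, -1.4]
grip_width: 0.0514
gripper_force: 1.7
t 6.55 n -0.1108 a -0.0696 z 0.0093 yawerr 0.0005 Fn -3.2 Fa -0.1 Fz -1.4 w 0.051 tilt [-0.0007 -0.0001]
clock: 6.85
tcp_pos: [0.5474, -0.1396, 0.0093]
orientation: [3.138, 0.142, -0.0]
contact_force: [-1.6, -0.2, -2.9]
grip_width: 0.0515
gripper_force: 1.6
t 6.85 n -0.1043 a -0.0696 z 0.0093 yawerr 0.0006 Fn -1.6 Fa -0.0 Fz -2.9 w 0.051 tilt [-0. -0.]
```

```bash
python3 -m crank '[[0.05,0,0,0,0,0],[0.05,0,0,0,0,0],[0.05,0,0,0,0,0]]' | grep contact
python3 -c "
from h import *
tool()"
python3 -m crank '[[0.05,0,0,0,0,0],[0.05,0,0,0,0,0]]' |grep contact
python3 -c "
from h import *
tool()"
```

```text
contact_force: [-4.3, -0.6, 0.3]
t 7.15 n -0.1015 a -0.0696 z 0.0093 yawerr 0.0006 Fn -4.3 Fa -0.2 Fz 0.3 w 0.051 tilt [-0.0003 -0.0001]
contact_force: [-8.3, -0.2, 4.8]
t 7.35 n -0.1005 a -0.0695 z 0.0093 yawerr 0.0004 Fn -8.3 Fa 0.6 Fz 4.8 w 0.051 tilt [-0.0023 -0.0001]
```

```bash
for i in 1 ; do python3 -m crank '[[0.05,0,0,0,0,0],[0.05,0,0,0,0,0]]' >/dev/null
python3 -c "
from h import *
tool()"; done
python3 -m crank '[[0.05,0,0,0,0,0],[0.05,0,0,0,0,0]]' >/dev/null
python3 -c "
from h import *
tool()"
python3 -m crank '[[0.05,0,0,0,0,0],[0.05,0,0,0,0,0]]' >/dev/null
python3 -c "
from h import *
tool()"
```

```text
t 7.55 n -0.1005 a -0.0695 z 0.0092 yawerr 0.0001 Fn -13.3 Fa 1.5 Fz 11.2 w 0.051 tilt [-0.0062 -0.0004]
t 7.75 n -0.1004 a -0.0696 z 0.0089 yawerr -0.0003 Fn -17.8 Fa 1.3 Fz 11.9 w 0.051 tilt [-0.0098 -0.0006]
t 7.95 n -0.1004 a -0.0697 z 0.0086 yawerr -0.0006 Fn -22.2 Fa 0.9 Fz 15.0 w 0.051 tilt [-0.0135 -0.0008]
```

TCP has stopped while the force rises to 22 N, so the vise is flush on the fence. I back off, rise, turn the tool 90° and look.

```bash
python3 -m crank '[[-0.4,0,0,0,0,0],[-0.7,0,0,0,0,0],[-0.7,0,-0.3,0,0,0],[0,0,-1,0,0,0],[0,0,-1,0,0,0],[0,0,-1,0,0,0],[0,0,-1,0,0,0],[0,0.8,-1,0,0,0],[0,1,-1,0,0,0],[0,1,0,0,0,0],[0,1,0,0,0,0],[0,1,0,0,0,0]]' 0.5 >/dev/null
python3 -m crank '[[0,1,0,0,0,0],[0,1,0,0,0,-0.182],[0,0,0,0,0,-0.182],[0,0,0,0,0,-0.182],[0,0,0,0,0,-0.182],[0,0,0,0,0,-0.182],[0,0,0,0,0,-0.182],[0,0,0,0,0,-0.182],[0,0,0,0,0,-0.182],[0,0,0,0,0,-0.182],[0,0,0,0,0,-0.182],[0,0,0,0,0,-0.182]]' >/dev/null
python3 -c "
from h import *
tool();f=grab('top');save(f,'t4.png',(170,140,370,280),4);print(fence(f),status.get_obs()['joints'])"
```

```text
t 10.35 n -0.1285 a -0.2059 z 0.1364 yawerr 1.5788 Fn -0.1 Fa -0.2 Fz 0.3 w 0.043 tilt [ 0.0028 -0.0011]
(array([ 0.6451, -0.0571], dtype=float32), 0.09365125000476837, array([-0.0935,  0.9956], dtype=float32)) [ 0.8103  0.5282 -0.5807  1.79    0.3536  0.9259  0.1814]
```

View pics/t4.png

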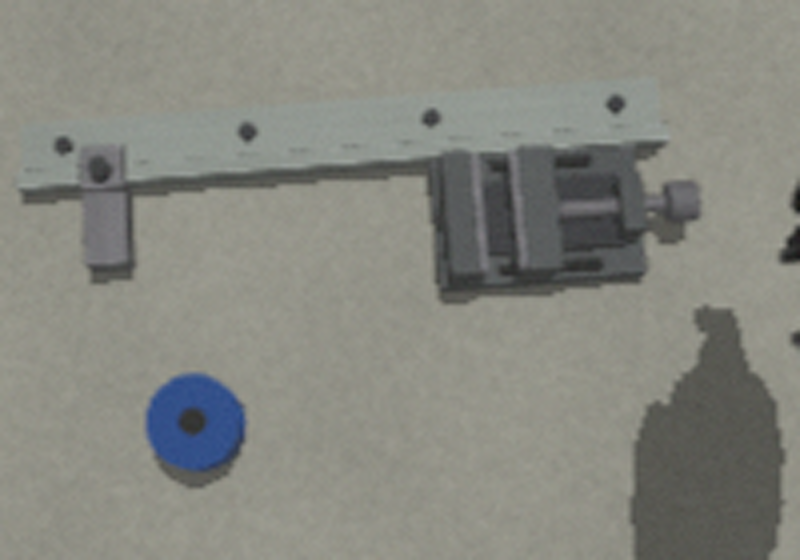

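The vise now lies flush along the fence with its nose at crop x≈435, far from the stop at x≈130. I'll measure the rear end and the knob.

Run:
```python
from h import *
f=grab("top");c=lambda x,y:(170+x/4,140+y/4)
def s(l,uv,z):
    w=ray(f,uv,z)[:,:2]-PF;print(l,np.c_[w@N,w@A])
s("rear edge",[c(645,272),c(635,148)],.022);s("nose",[c(440,287),c(435,170)],.022)
s("knob c,right,top,bot",[c(682,200),c(699,200),c(682,181),c(682,219)],.042)
P=cloud(f);Q=P[180:200,333:346].reshape(-1,3);Q=Q[(Q[:,2]>.025)&(Q[:,2]<.06)]
w=Q[:,:2]-PF;print("knob cloud n",np.percentile(w@N,[2,50,98]),"a",np.percentile(w@A,[2,98]),Q[:,2].max())
Q=P[170:216,278:333].reshape(-1,3);Q=Q[(Q[:,2]>.018)&(Q[:,2]<.0235)];w=Q[:,:2]-PF
print("base n",np.percentile(w@N,[1,99]),"a",np.percentile(w@A,[1,99]))
tool()
```

```text
rear edge [[-0.0908 -0.141 ]
 [-0.0047 -0.144 ]]
nose [[-0.0906 -0.0025]
 [-0.0095 -0.0061]]
knob c,right,top,bot [[-0.0474 -0.1668]
 [-0.0482 -0.178 ]
 [-0.0345 -0.1683]
 [-0.0602 -0.1653]]
knob cloud n [-0.0579 -0.0464 -0.0328] a [-0.1756 -0.148 ] 0.04978206498008935
base n [-0.0896  0.0118] a [-0.1481 -0.0013]
t 10.45 n -0.1287 a -0.2059 z 0.1361 yawerr 1.5739 Fn -0.2 Fa -0.5 Fz -0.3 w 0.043 tilt [ 0.0023 -0.0005]
```

```bash
python3 -m crank '[[0,1,0,0,0,0],[0,1,0,0,0,0],[0,1,0,0,0,0],[0,1,0,0,0,0],[0,0,1,0,0,0],[0,0,1,0,0,0],[0,0,1,0,0,0],[0,0,1,0,0,0],[0,0,1,0,0,0],[0,0,0.7,0,0,0],[0,0,0.5,0,0,0],[0,0,0,0,0,0]]' >/dev/null
python3 -c "
from h import *
tool();f=grab('top');save(f,'t5.png',(270,140,390,230),6)"
```

```text
t 11.65 n -0.0499 a -0.2051 z 0.0103 yawerr 1.5719 Fn -0.4 Fa 0.5 Fz -0.5 w 0.043 tilt [-0.0014  0.0005]
```

View pics/t5.png

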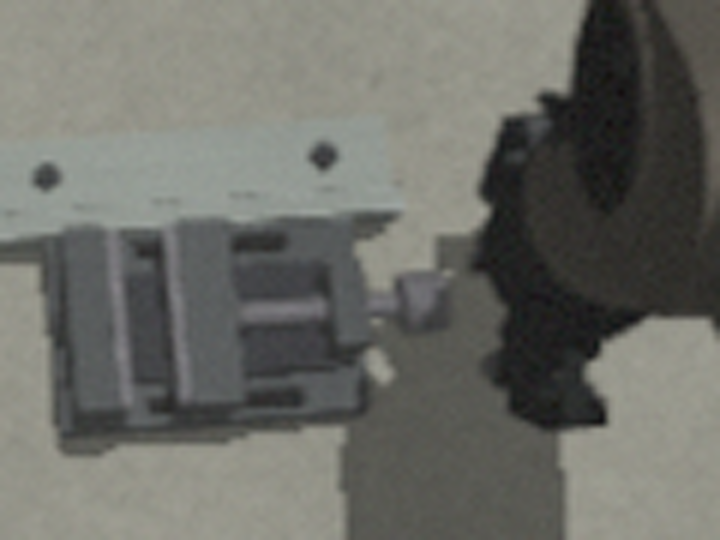

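The fingers at crop (510,170) and (550,400) bracket the knob at (430,300). I advance carefully.

```bash
python3 -m crank '[[0.3,0.1,0,0,0,0],[0.4,0,0,0,0,0],[0.4,0,0,0,0,0],[0.3,0,0,0,0,0],[0.3,0,0,0,0,0],[0.3,0,0,0,0,0]]' >/dev/null
python3 -c "
from h import *
tool()"
python3 -m crank '[[0.2,0,0,0,0,0],[0.2,0,0,0,0,0],[0.2,0,0,0,0,0],[0.2,0,0,0,0,0]]' >/dev/null
python3 -c "
from h import *
tool()"
```

```text
t 12.30 n -0.0474 a -0.1648 z 0.0114 yawerr 1.5732 Fn 0.1 Fa -1.1 Fz -0.5 w 0.043 tilt [ 0.0001 -0.0002]
t 12.70 n -0.0476 a -0.1506 z 0.0113 yawerr 1.5721 Fn 0.5 Fa -4.5 Fz -0.6 w 0.043 tilt [ 0.0002 -0.0017]
```

```bash
python3 -m crank '[[0.3,0,0,0,0,0],[0.4,0,0,0,0,0],[0.4,0,0,0,0,0],[0.4,0,0,0,0,0],[0.4,0,0,0,0,0],[0.4,0,0,0,0,0],[0.4,0,0,0,0,0],[0.4,0,0,0,0,0],[0.4,0,0,0,0,0],[0.4,0,0,0,0,0]]' >/dev/null
python3 -c "
from h import *
tool();f=grab('top');save(f,'t6.png',(170,140,370,280),4)"
```

```text
t 13.70 n -0.0477 a -0.0707 z 0.0113 yawerr 1.5730 Fn 0.3 Fa -3.6 Fz -0.8 w 0.042 tilt [-0.0001  0.    ]
```

View pics/t6.png

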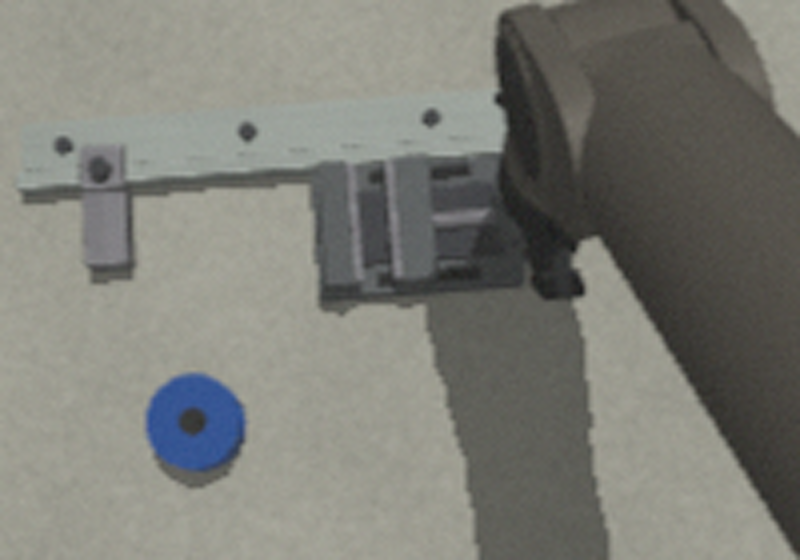

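The vise slides along the fence, still flush, with its nose at crop x≈315 and the stop at 130. I continue and slow down near the stop.

```bash
python3 -m crank '[[0.4,0,0,0,0,0],[0.4,0,0,0,0,0],[0.4,0,0,0,0,0],[0.4,0,0,0,0,0],[0.4,0,0,0,0,0],[0.4,0,0,0,0,0],[0.4,0,0,0,0,0],[0.4,0,0,0,0,0],[0.4,0,0,0,0,0],[0.4,0,0,0,0,0],[0.4,0,0,0,0,0],[0.4,0,0,0,0,0]]' >/dev/null
python3 -c "
from h import *
tool()"
python3 -m crank '[[0.3,0,0,0,0,0],[0.3,0,0,0,0,0],[0.1,0,0,0,0,0],[0.1,0,0,0,0,0],[0.1,0,0,0,0,0],[0.1,0,0,0,0,0]]' >/dev/null
python3 -c "
from h import *
tool()"
python3 -m crank '[[0.1,0,0,0,0,0],[0.1,0,0,0,0,0]]' >/dev/null
python3 -c "
from h import *
tool()"
```

```text
t 14.95 n -0.0479 a 0.0252 z 0.0113 yawerr 1.5729 Fn 0.2 Fa -3.6 Fz 0.5 w 0.042 tilt [-0.     -0.0001]
t 15.55 n -0.0479 a 0.0441 z 0.0113 yawerr 1.5722 Fn 0.1 Fa -4.8 Fz 0.9 w 0.042 tilt [ 0.     -0.0005]
t 15.75 n -0.0479 a 0.0486 z 0.0113 yawerr 1.5726 Fn 0.7 Fa -4.6 Fz 1.6 w 0.043 tilt [-0.     -0.0001]
```

```bash
python3 -m crank '[[0.1,0,0,0,0,0],[0.1,0,0,0,0,0],[0.05,0,0,0,0,0]]' >/dev/null
python3 -c "
from h import *
tool()"
python3 -m crank '[[0.05,0,0,0,0,0],[0.05,0,0,0,0,0]]' >/dev/null
python3 -c "
from h import *
tool()"
python3 -m crank '[[0.05,0,0,0,0,0],[0.05,0,0,0,0,0]]' >/dev/null
python3 -c "
from h import *
tool()"
```

```text
t 16.05 n -0.0479 a 0.0540 z 0.0113 yawerr 1.5733 Fn -0.6 Fa -4.0 Fz 1.2 w 0.043 tilt [0.     0.0002]
t 16.25 n -0.0479 a 0.0556 z 0.0113 yawerr 1.5729 Fn -0.9 Fa -4.4 Fz 0.9 w 0.043 tilt [ 0.0001 -0.0002]
t 16.45 n -0.0479 a 0.0557 z 0.0113 yawerr 1.5719 Fn -0.4 Fa -9.9 Fz 2.7 w 0.043 tilt [-0.     -0.0024]
```

```bash
python3 -m crank '[[0.05,0,0,0,0,0],[0.05,0,0,0,0,0],[0.05,0,0,0,0,0],[0,0,0,0,0,0]]' >/dev/null
python3 -c "
from h import *
tool();f=grab('side');save(f,'s7.png',(190,140,350,260),5)"
python3 -m crank '[[-0.2,0,0,0,0,0],[-0.3,0,0,0,0,0],[-0.5,0,0,0,0,0],[-1,0,0,0,0,0],[-1,0,0,0,0,0],[-1,0,0,0,0,0],[0,0,-1,0,0,0],[0,0,-1,0,0,0],[-1,0,-1,0,0,0],[-1,0,-1,0,0,0],[-1,0,-1,0,0,0],[-1,0,-1,0,0,0]]' >/dev/null
python3 -m crank '[[-1,-1,0,0,0,0],[-1,-1,0,0,0,0],[-1,-1,0,0,0,0],[-1,-1,0,0,0,0],[0,0,0,0,0,0]]' >/dev/null
python3 - <<'E'
from h import *
tool();f=grab('top');save(f,'t8.png',(165,140,305,245),5)
P=cloud(f);Q=P[170:225,190:290].reshape(-1,3);Q=Q[(Q[:,2]>.018)&(Q[:,2]<.0235)];w=Q[:,:2]-PF;k=w@N<-.064
print("base n",np.percentile(w@N,[1,99]),"a beyond stop",np.percentile((w@A)[k],[1,99]))
E
```

```text
t 16.85 n -0.0481 a 0.0558 z 0.0114 yawerr 1.5699 Fn 0.7 Fa -13.3 Fz 3.6 w 0.042 tilt [-0.0004 -0.0057]
t 18.60 n -0.1309 a -0.1833 z 0.1307 yawerr 1.5675 Fn 0.2 Fa -0.8 Fz 0.2 w 0.043 tilt [-0.0026 -0.0013]
base n [-0.0904  0.0115] a beyond stop [0.0697 0.2062]
```

View pics/t8.png

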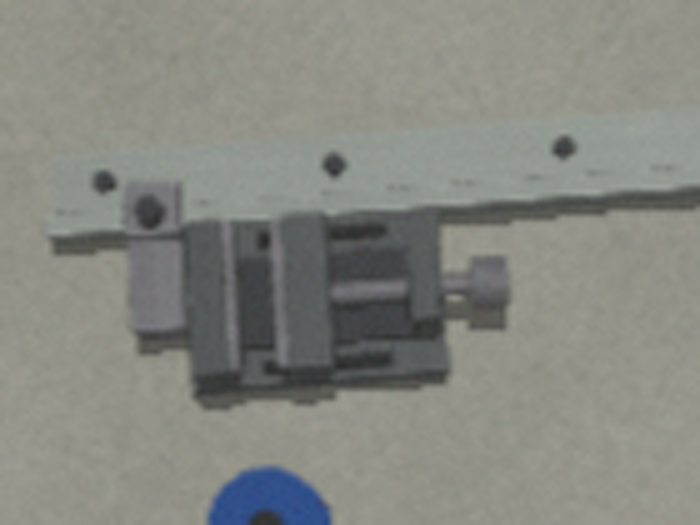

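The picture shows the vise snug on the stop (crop x≈185) and against the fence (top edge y≈215), with the spool untouched. The measurements agree: base robot side at n=-0.090 and nose at 0.206. The arm is clear, so I hand in.

```bash
python3 -c "
from bench import r
print(r.hand_in())"
```

```text
the job is handed in; nothing more can be done
None
```

The vise sits snug against both the fence and the end stop, pushed flush to the fence first and then along it; I handed the job in at about 18.6 s with the arm clear of everything.

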